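# Put the stationery back in the trays under the desk shelf

## Task

Put the stationery away: drop the grey-and-white eraser into the blue tray and the glue stick into the yellow tray, both of which stand under the shelf of the small desk stand, so that each lies inside its tray. Reach in under the shelf from the front without bumping the stand, and leave the staple box, the pen and the marker on the worktop where they are.

Things in the scene. Friction and masses are not known exactly. Their poses are not given: they have to be found in the camera images.
- stand: fixed desk stand: white base (6 mm) and back panel (front face at x = +68 mm), wooden shelf over two trays; front and sides open; 260 mm wide (y). Origin: centre of its underside, on the worktop; -x points out of its front, roughly to the robot. Shelf x -70 to +80 mm, underside 320 mm up, 10 mm past the trays' fronts: reach a tray with the tool tilted 30 to 40 degrees, tips forward
- blue_tray: fixed open-topped tray of blue plastic under the stand's shelf, outside 120 (x) x 116 (y) x 50 mm high, walls and floor 4 mm. Origin: centre of its underside, 6 mm above the worktop; rim 50 mm above the origin; its -x side faces out of the stand's front. The two trays stand side by side, centres 124 mm apart; which is left and which right varies
- yellow_tray: fixed open-topped tray of yellow plastic under the stand's shelf, outside 120 (x) x 116 (y) x 50 mm high, walls and floor 4 mm. Origin: centre of its underside, 6 mm above the worktop; rim 50 mm above the origin; its -x side faces out of the stand's front. The two trays stand side by side, centres 124 mm apart; which is left and which right varies
- eraser_center (a point): centre of the loose eraser (white in a grey sleeve, box 23 x 52 x 12 mm high) lying on the worktop; the point is 6 mm above the worktop. Its y axis runs along its 52 mm length, x across its 23 mm width, z up at the start
- glue_stick_center (a point): centre of the loose glue stick (white barrel, dark cap, 28 mm thick, 95 mm long; behaves as a square bar, does not roll) lying on the worktop; the point is 14 mm above the worktop. Its y axis runs along its length, x across, z up at the start
- staple_box_b: loose printed cardboard staple box, 37 x 62 x 31 mm high, lying on the worktop, to be left alone; origin at the centre of its underside
- pen_1: loose black pen, 145 mm long (its y), 12 x 9 mm, lying on the worktop, to be left alone; origin at the centre of its underside
- marker_grey: loose capped marker, white and grey, 125 mm long (its y), 16 mm thick, lying on the worktop, to be left alone; origin at the centre of its underside
Things that resemble listed ones, but are neither listed nor needed, are in the scene too. What is shaped like the part that bears glue_stick_center but green or pink is not meant.

How it is judged:
At the end, for the whole second after the job is handed in: the eraser's centre is within the walls of the blue tray and the glue stick's centre within those of the yellow tray, each lower than 45 mm above the tray's underside (the rim is at 50 mm), and both lie at rest (x of eraser_center in the frame of blue_tray between -0.056 and 0.056 m and y of eraser_center in the frame of blue_tray between -0.054 and 0.054 m and z of eraser_center in the frame of blue_tray between 0 and 0.045 m and x of glue_stick_center in the frame of yellow_tray between -0.056 and 0.056 m and y of glue_stick_center in the frame of yellow_tray between -0.054 and 0.054 m and z of glue_stick_center in the frame of yellow_tray between 0 and 0.045 m and linear speed of each of eraser, glue_stick below 0.02 m/s and angular speed of each of eraser, glue_stick below 0.3 rad/s); the robot touches nothing.
It fails at once if the robot bumps the stand (more than 10 N) (contact force between any of the arm, the fingers and stand above 10 N).
It fails at once if the staple box is moved by more than 25 mm (distance of staple_box_b from where it was at the start of the episode above 0.025 m).
It fails at once if the pen is moved by more than 25 mm (distance of pen_1 from where it was at the start of the episode above 0.025 m).
It fails at once if the marker is moved by more than 25 mm (distance of marker_grey from where it was at the start of the episode above 0.025 m).
It also fails if it takes over 72 s, if anything falls off the work surface, if the arm or the gripper's body presses on something with over 40 N, if the wrist force passes 120 N, or if a joint passes its speed limit or range.

## Robot

A 7-joint arm with a two-finger parallel gripper is mounted at the origin on a cart in front of the work surface, level with it; the furniture and walls round the work are solid. World frame = base frame: x ahead of the robot, y to its left, z up, the work surface at z = 0. Lengths are in m, angles in rad, forces in N, time in s.
With the tool pointing down it reaches from about 0.425 to 0.875 m from the base axis. Payload 8.4 kg.
Tool frame: the origin (TCP) lies midway between the tips of the shut fingers; the grasp point (between the pads) lies 19 mm behind it; y points along the fingers, x is the direction in which the jaws open and shut, and the axes are right-handed (so a half turn about y gives the same grasp; the last joint's range is limited). The gripper opens to 87 mm and grips with 3 to 60 N. Pads are 19 mm wide; open, the fingers measure 117 mm over their backs; the gripper's body (75 mm by 190 mm) begins 51 mm behind the grasp point.
Start: joints at [1.141, 0.333, 0.04, 1.465, -0.013, 1.343, -0.059], TCP at [0.211, -0.615, 0.223] pointing down, gripper open.
Joint ranges: [-2.58, 2.58], [-0.38, 2.09], [-1.3, 1.39], [0.25, 2.4], [-1.5, 4.64], [0.08, 2.09], [-2.65, 2.65]. Speed limits (rad/s): [2.22, 2.22, 2.79, 2.79, 3.14, 3.14, 3.14].

## Interface

Orientations are given as a unit quaternion [w, x, y, z].
In Python, from rig import * gives the robot as it stands.
- The arm moves only by the shell command python3 -m jog 'ROWS' [OPENING] [FORCE]. ROWS is JSON, a list of rows, each an object with "slide": the shift along the tool's x, y, z in units of 30 mm (1.0 is 30 mm), a list of three; "twist": the turn, a rotation vector about the tool's x, y, z in units of 5 degrees (1.0 is 5 degrees), a list of three. In form: [{"slide": [tx, ty, tz], "twist": [rx, ry, rz]}, ...]. A call has 1 to 5 rows; each row shifts and turns the commanded pose from where the row before left it, along the tool's axes as they then stand; what a row does not reach is not made up. A row lasts 1/8 s, in which the tool goes at most 62.5 mm and 10.7 degrees, less where a joint would pass 70% of its speed; a pose out of reach is approached as far as the arm can. A call is refused whole if a number of a shift passes 1 or a number of a turn 1, either way. A call with a gripper value outside its range is refused whole. OPENING is the closure, from 0 (fully open) to 1 (shut), set as the call begins (- or left out, the last holds). The fingers move at their own pace and stop on an object; FORCE is the grip in N (left out, the last holds). Time passes only in rows, so rows that do not move let the fingers close. It gives the time, the measured TCP pose, the force and the opening at its end, in the units of the state.
- state(): the state, without advancing time (a new reading comes with each control period).
- get_image(name): name is "scene" or "side" or "wrist"; returns the picture (400x640x3 uint8, red, green, blue); there is no depth.
- calibration(name): a dict with "mtx" (3x3 intrinsics, pixels), "extrinsics" (4x4, takes a point from camera to world coordinates); the wrist camera has in their place "mount" (4x4, takes a point from camera to tool coordinates, whose origin is the TCP and whose axes are the tool frame's). Camera axes: x right, y up, looking along -z (the intrinsics and any distortion apply to the point x, -y, -z); pixel columns grow to the right and rows downward; lengths in m; the calibration is good to about 2 mm. A picture is of the moment at which its call begins: read the wrist's pose just before it. calibration takes no time and is no camera call.
- close_job(): hands the job in, once; it reports no verdict.
The state is a dict: "t": time; "joint_pos": joint angles; "dq": joint speeds; "effort": joint torques, N m; "eef_pos": TCP position; "orientation": TCP orientation; "contact_force": force on the tool from outside, world axes, zero at the start; "moment": the same for the moment, N m; "finger_gap": finger opening in m.
Only numpy, scipy, OpenCV 4.12 (cv2) and the standard library are available. Lean on these libraries where they do the work, as an engineer would, in place of code of your own. Each camera call takes 0.05 s, during which the arm holds its last target.

## Working session

There is one attempt and no reset: what is moved stays moved. The work goes in short steps, Python scripts to look and compute and a shell command to move; the robot and the scene stay as the last step left them, time stands still between calls to the robot, and variables do not carry over. Pictures are saved under pics/ and viewed, and the job is handed in when it is done.

```bash
mkdir -p pics; ls; python3 - <<'E'
from rig import *
import cv2,numpy as np
s=state();print({k:np.round(v,4).tolist() for k,v in s.items()})
for n in ["scene","side","wrist"]:
    cv2.imwrite(f"pics/{n}0.png",get_image(n)[:,:,::-1])
    c=calibration(n);print(n,{k:np.round(v,3).tolist() for k,v in c.items()})
E
```

```text
pics
{'t': 0.0, 'joint_pos': [1.1408, 0.3339, 0.0399, 1.4662, -0.0134, 1.3433, -0.0585], 'dq': [-0.0001, 0.0008, -0.0003, 0.0, 0.0017, -0.001, -0.0016], 'effort': [-0.0005, -65.6364, 1.3354, -40.3812, -0.0595, 0.0447, 0.0002], 'eef_pos': [0.2109, -0.6143, 0.2217], 'orientation': [0.5758, -0.5752, 0.4113, -0.4104], 'contact_force': [0.3729, 0.2815, 0.7009], 'moment': [-0.0264, -0.006, -0.0406], 'finger_gap': 0.0871}
scene {'mtx': [[437.488, 0.0, 325.295], [0.0, 437.488, 203.152], [0.0, 0.0, 1.0]], 'extrinsics': [[-0.798, 0.461, -0.387, -0.003], [-0.602, -0.602, 0.524, 0.741], [0.008, 0.651, 0.759, 1.037], [0.0, 0.0, 0.0, 1.0]]}
side {'mtx': [[362.723, 0.0, 315.741], [0.0, 362.723, 206.686], [0.0, 0.0, 1.0]], 'extrinsics': [[-0.998, -0.015, 0.056, 0.554], [0.057, -0.408, 0.911, 1.035], [0.009, 0.913, 0.408, 0.485], [0.0, 0.0, 0.0, 1.0]]}
wrist {'mtx': [[347.512, 0.0, 319.426], [0.0, 347.512, 199.918], [0.0, 0.0, 1.0]], 'mount': [[1.0, 0.0, 0.0, 0.0], [0.0, 0.3, -0.954, -0.163], [-0.0, 0.954, 0.3, 0.082], [0.0, 0.0, 0.0, 1.0]]}
```

View pics/scene0.png

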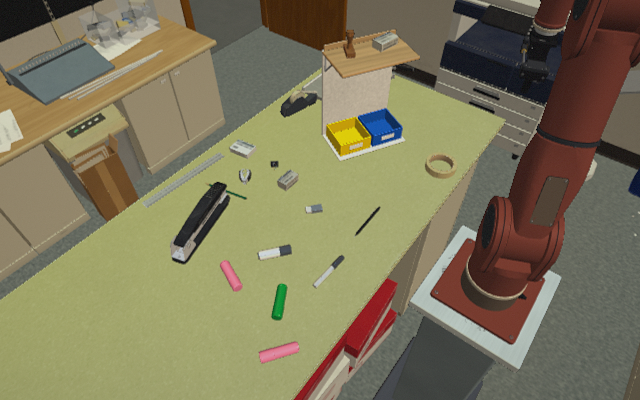

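View pics/side0.png

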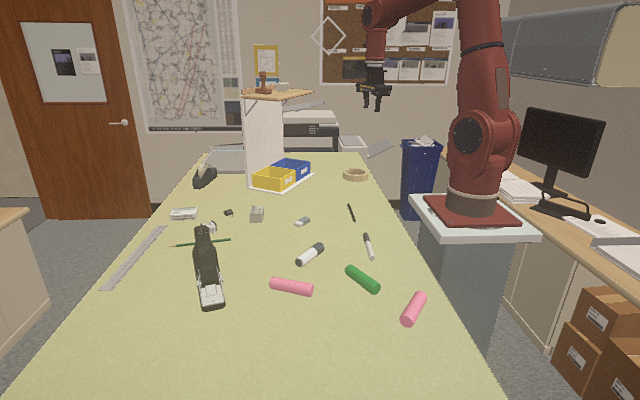

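View pics/wrist0.png

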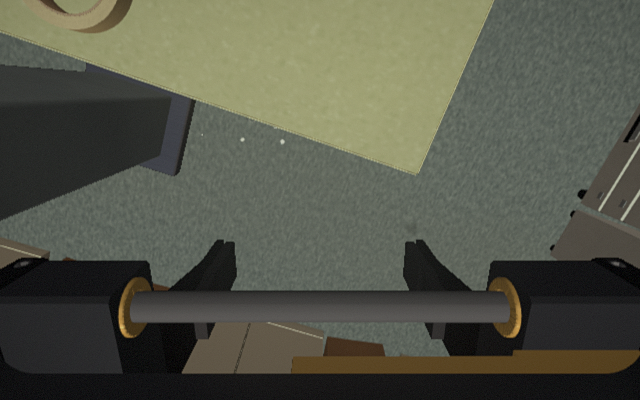

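```bash
cat > h.py <<'E'
from rig import *
import numpy as np, cv2
from scipy.spatial.transform import Rotation as R
def tool():
    s=state();q=s['orientation'];T=np.eye(4);T[:3,:3]=R.from_quat([q[1],q[2],q[3],q[0]]).as_matrix();T[:3,3]=s['eef_pos'];return T
def cam(n,T=None):
    c=calibration(n);K=np.array(c['mtx']);d=[c[k] for k in c if 'dist' in k]
    E=np.array(c['extrinsics']) if 'extrinsics' in c else T@np.array(c['mount'])
    return K,E
def ray(n,u,v,T=None):
    K,E=cam(n,T);d=np.array([(u-K[0,2])/K[0,0],-(v-K[1,2])/K[1,1],-1]);return E[:3,3],E[:3,:3]@d
def onz(n,u,v,z,T=None):
    o,d=ray(n,u,v,T);return o+d*(z-o[2])/d[2]
def proj(n,p,T=None):
    K,E=cam(n,T);q=E[:3,:3].T@(np.array(p)-E[:3,3]);return K[0,2]+K[0,0]*q[0]/-q[2],K[1,2]-K[1,1]*q[1]/-q[2]
E
python3 - <<'E'
from h import *
print(calibration("scene").keys())
im=cv2.imread("pics/scene0.png")
a=cv2.resize(im[100:300,220:420],(800,800),interpolation=cv2.INTER_CUBIC)
cv2.imwrite("pics/crop1.png",cv2.resize(im[160:300,225:405],None,fx=4,fy=4,interpolation=cv2.INTER_CUBIC))
cv2.imwrite("pics/crop2.png",cv2.resize(im[30:170,310:460],None,fx=4,fy=4,interpolation=cv2.INTER_CUBIC))
print(tool().round(3))
for n,u,v,z in [("scene",314,209,.006),("scene",275,252,.014),("scene",288,180,.015),("scene",368,221,.005),("scene",329,271,.008),("side",302,221,.006),("side",310,254,.014),("scene",242,149,.015),("scene",440,165,.01)]: print(n,u,v,onz(n,u,v,z).round(3))
E
```

```text
dict_keys(['mtx', 'extrinsics'])
[[ 0.325 -0.     0.946  0.211]
 [-0.946  0.001  0.325 -0.614]
 [-0.001 -1.    -0.     0.222]
 [ 0.     0.     0.     1.   ]]
scene 314 209 [0.537 0.069 0.006]
scene 275 252 [0.523 0.265 0.014]
scene 288 180 [0.674 0.03  0.015]
scene 368 221 [0.379 0.007 0.005]
scene 329 271 [0.367 0.22  0.008]
side 302 221 [0.536 0.067 0.006]
side 310 254 [0.52  0.267 0.014]
scene 242 149 [0.894 0.014 0.015]
scene 440 165 [ 0.318 -0.337  0.01 ]
```

View pics/crop1.png

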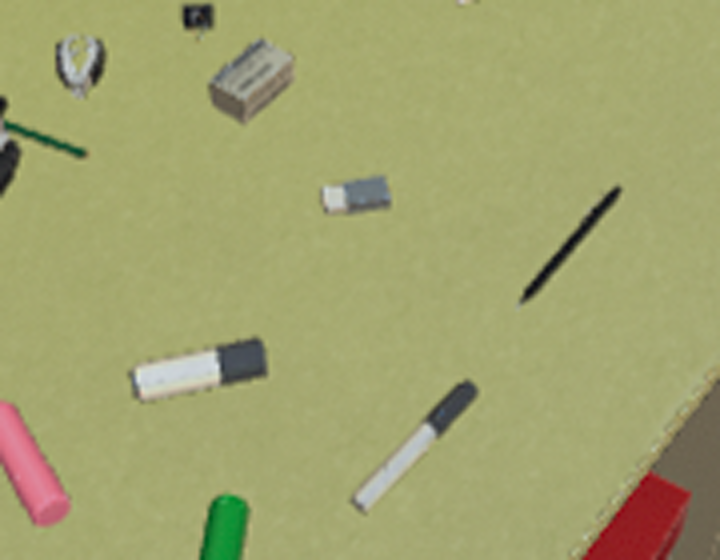

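View pics/crop2.png

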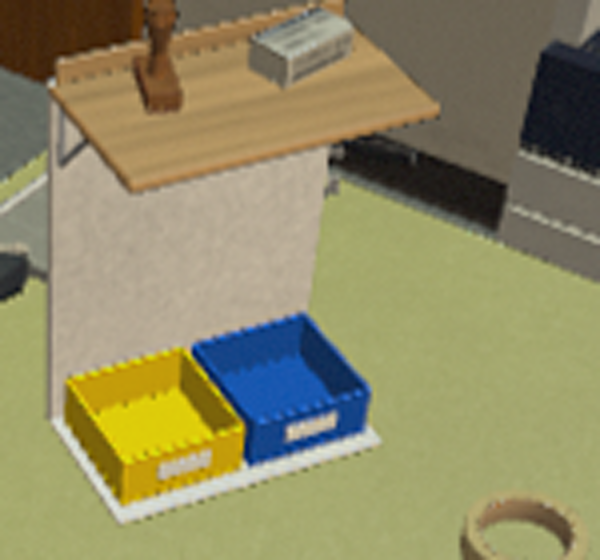

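The crop shows the eraser at about scene (314,209), grey sleeve with white end. The thick white barrel with dark cap at (275,252) is the glue stick. The thin one at (329,271) is the marker, and the green and pink ones aren't meant. Next I measure positions, axes and the trays.

```bash
python3 - <<'E'
from h import *
def meas(n,box,z):
    im=cv2.imread(f"pics/{n}0.png");u0,v0,u1,v1=box;c=im[v0:v1,u0:u1]
    hsv=cv2.cvtColor(c,cv2.COLOR_BGR2HSV);lab=cv2.cvtColor(c,cv2.COLOR_BGR2LAB).astype(int)
    m=((lab[:,:,2]-128)<13).astype(np.uint8)
    nn,l,st,_=cv2.connectedComponentsWithStats(m);k=1+np.argmax(st[1:,4]);ys,xs=np.where(l==k)
    P=np.array([onz(n,x+u0,y+v0,z)[:2] for x,y in zip(xs,ys)])
    r=cv2.minAreaRect((P*1000).astype(np.float32));b=cv2.boxPoints(r)
    e=b[1]-b[0],b[2]-b[1];e=max(e,key=np.linalg.norm)
    print(n,len(xs),"c",np.round(r[0],1),"size",np.round(r[1],1),"axis deg",np.degrees(np.arctan2(e[1],e[0])).round(1), "mean",P.mean(0).round(4))
for n,b,z in [("scene",(300,198,330,220),.010),("scene",(252,238,298,265),.02),("side",(290,212,315,230),.010),("side",(290,238,330,270),.02),
 ("scene",(308,250,350,292),.012),("scene",(350,202,385,240),.006),("side",(345,200,358,224),.006),("scene",(272,165,305,195),.02)]: meas(n,b,z)
im=cv2.imread("pics/scene0.png");hsv=cv2.cvtColor(im,cv2.COLOR_BGR2HSV)
for nm,lo,hi in [("yellow",(22,190,80),(32,255,255)),("blue",(105,150,60),(125,255,255))]:
    m=cv2.inRange(hsv,lo,hi);m[:100]=0;m[170:]=0;m[:,:320]=0;m[:,420:]=0
    cs,_=cv2.findContours(m,cv2.RETR_EXTERNAL,cv2.CHAIN_APPROX_NONE);c=max(cs,key=cv2.contourArea)
    h=cv2.convexHull(c);a=cv2.approxPolyDP(h,2,True)[:,0];print(nm,a.tolist());
    for u,v in a: print((u,v),onz("scene",u,v,.056).round(3),onz("scene",u,v,.006).round(3))
E
```

```text
scene 120 c [536.7  71.3] size [50.9 30. ] axis deg 49.8 mean [0.5362 0.0703]
scene 294 c [520.8 269.5] size [93.5 32.6] axis deg 53.1 mean [0.5199 0.268 ]
side 108 c [535.5  75.6] size [66.1 35.9] axis deg 54.0 mean [0.5363 0.0761]
side 336 c [520.6 274.9] size [118.9  36.5] axis deg 52.6 mean [0.5223 0.2769]
scene 202 c [367.2 221.5] size [125.   15.6] axis deg 88.6 mean [0.3675 0.2199]
scene 82 c [383.    7.9] size [  9.5 133.5] axis deg -88.6 mean [0.3821 0.0064]
side 30 c [381.7  10.1] size [  7.7 126.5] axis deg -89.4 mean [0.3806 0.0077]
scene 228 c [673.6  32.3] size [76.4 52.1] axis deg 87.5 mean [0.6756 0.0337]
yellow [[355, 117], [370, 136], [369, 146], [340, 155], [326, 133], [327, 125]]
(np.int32(355), np.int32(117)) [ 0.658 -0.323  0.056] [ 0.691 -0.377  0.006]
(np.int32(370), np.int32(136)) [ 0.559 -0.27   0.056] [ 0.587 -0.321  0.006]
(np.int32(369), np.int32(146)) [ 0.534 -0.225  0.056] [ 0.561 -0.274  0.006]
(np.int32(340), np.int32(155)) [ 0.585 -0.131  0.056] [ 0.615 -0.175  0.006]
(np.int32(326), np.int32(133)) [ 0.687 -0.19   0.056] [ 0.722 -0.238  0.006]
(np.int32(327), np.int32(125)) [ 0.71  -0.227  0.056] [ 0.746 -0.276  0.006]
blue [[386, 109], [401, 126], [400, 136], [372, 145], [358, 116]]
(np.int32(386), np.int32(109)) [ 0.594 -0.43   0.056] [ 0.625 -0.49   0.006]
(np.int32(401), np.int32(126)) [ 0.502 -0.38   0.056] [ 0.528 -0.437  0.006]
(np.int32(400), np.int32(136)) [ 0.478 -0.332  0.056] [ 0.502 -0.387  0.006]
(np.int32(372), np.int32(145)) [ 0.528 -0.235  0.056] [ 0.555 -0.285  0.006]
(np.int32(358), np.int32(116)) [ 0.652 -0.334  0.056] [ 0.686 -0.389  0.006]
```

```bash
R='';
python3 -m jog '[{"slide":[-1,0,1],"twist":[0,0,0]},{"slide":[-1,0,1],"twist":[0,0,0]},{"slide":[-1,0,1],"twist":[0,0,0]},{"slide":[-1,0,1],"twist":[0,0,0]},{"slide":[-1,0,1],"twist":[0,0,0]}]' 0
python3 -m jog '[{"slide":[-1,0,1],"twist":[0,0,0]},{"slide":[-1,0,1],"twist":[0,0,0]},{"slide":[-1,0,1],"twist":[0,0,0]},{"slide":[-1,0,1],"twist":[0,0,0]},{"slide":[-1,0,1],"twist":[0,0,0]}]'
```

```text
t: 0.78
eef_pos: [0.3047, -0.4227, 0.2224]
orientation: [0.576, -0.575, 0.411, -0.411]
contact_force: [0.5, 1.1, 0.2]
finger_gap: 0.0871
t: 1.4
eef_pos: [0.3977, -0.2322, 0.2225]
orientation: [-0.575, 0.576, -0.411, 0.411]
contact_force: [0.3, -0.3, 0.0]
finger_gap: 0.087
```

```bash

python3 -m jog '[{"slide":[-1,0,1],"twist":[0,0,0]},{"slide":[-1,0,1],"twist":[0,0,0]},{"slide":[-1,0,1],"twist":[0,0,0]},{"slide":[-1,0,1],"twist":[0,0,0]},{"slide":[-1,0,1],"twist":[0,0,0]}]'
python3 -m jog '[{"slide":[-1,0,0.8],"twist":[0,-1,0]},{"slide":[-1,0,0.2],"twist":[0,-1,0]},{"slide":[0,0,0],"twist":[0,-1,0]},{"slide":[0,0,0],"twist":[0,-1,0]},{"slide":[0,0,0],"twist":[0,-1,0]}]'
python3 -m jog '[{"slide":[0,0,0],"twist":[0,-1,0]},{"slide":[0,0,0],"twist":[0,0,0]}]'
cat > look.py <<'E'
from h import *
import sys
T=tool();im=get_image("wrist")[:,:,::-1];np.save("pics/T.npy",T);cv2.imwrite(f"pics/{sys.argv[1]}.png",im);print(T.round(4),np.round(state()['joint_pos'],2))
E
python3 look.py w1
```

```text
t: 2.02
eef_pos: [0.4909, -0.0418, 0.2225]
orientation: [-0.575, 0.575, -0.411, 0.411]
contact_force: [0.1, -0.4, 0.3]
finger_gap: 0.0865
t: 2.65
eef_pos: [0.4958, 0.023, 0.2224]
orientation: [-0.651, 0.652, -0.275, 0.275]
contact_force: [0.4, -0.1, 0.5]
finger_gap: 0.0871
t: 2.9
eef_pos: [0.496, 0.023, 0.2225]
orientation: [-0.662, 0.662, -0.248, 0.248]
contact_force: [0.3, 0.4, -0.4]
finger_gap: 0.0868
[[ 7.543e-01 -4.000e-04  6.565e-01  4.960e-01]
 [-6.565e-01 -4.000e-04  7.543e-01  2.300e-02]
 [-0.000e+00 -1.000e+00 -6.000e-04  2.225e-01]
 [ 0.000e+00  0.000e+00  0.000e+00  1.000e+00]] [ 0.46  0.06 -0.61  1.8   0.03  1.29 -0.88]
```

View pics/w1.png

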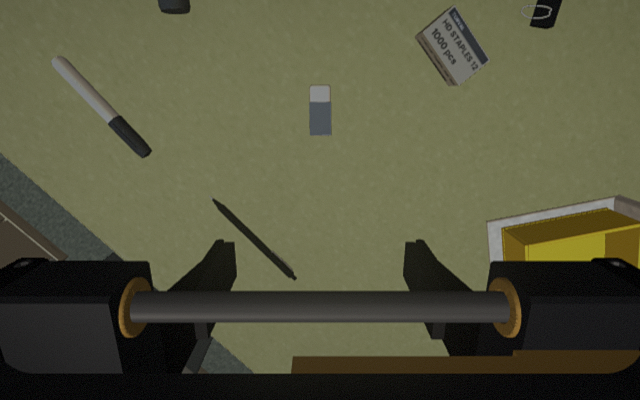

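The wrist view shows the eraser at about (320,110), its length upright in the picture, so it is already square to the jaws.

```bash
python3 - <<'E'
from h import *
T=np.load("pics/T.npy")
for u,v in [(319.5,110),(319.5,85),(320,135)]:
    p=onz("wrist",u,v,.012,T);print(p.round(4), (T[:3,:3].T@(p-T[:3,3])/.03).round(2))
E
```

```text
[0.5375 0.0703 0.012 ] [0.01 7.02 2.1 ]
[0.5538 0.089  0.012 ] [0.01 7.01 2.93]
[0.521  0.0505 0.012 ] [0.02 7.02 1.24]
```

```bash

python3 -m jog '[{"slide":[0,1,1],"twist":[0,0,0]},{"slide":[0,1,1],"twist":[0,0,0]},{"slide":[0,1,0.1],"twist":[0,0,0]},{"slide":[0,1,0],"twist":[0,0,0]},{"slide":[0,1,0],"twist":[0,0,0]}]' 0
python3 -m jog '[{"slide":[0,1,0],"twist":[0,0,0]},{"slide":[0,0.7,0],"twist":[0,0,0]},{"slide":[0,0.5,0],"twist":[0,0,0]},{"slide":[0,0,0],"twist":[0,0,0]}]'
python3 -m jog '[{"slide":[0,0,0],"twist":[0,0,0]},{"slide":[0,0,0],"twist":[0,0,0]},{"slide":[0,0,0],"twist":[0,0,0]},{"slide":[0,0,0],"twist":[0,0,0]},{"slide":[0,0,0],"twist":[0,0,0]}]' 1 20
```

```text
t: 3.58
eef_pos: [0.5379, 0.0705, 0.0716]
orientation: [-0.662, 0.662, -0.249, 0.248]
contact_force: [0.1, -0.1, 0.2]
finger_gap: 0.087
t: 4.08
eef_pos: [0.5374, 0.0704, 0.0058]
orientation: [-0.662, 0.662, -0.249, 0.248]
contact_force: [0.8, 0.4, 0.0]
finger_gap: 0.087
t: 4.7
eef_pos: [0.5383, 0.0705, 0.0067]
orientation: [0.662, -0.662, 0.248, -0.248]
contact_force: [0.4, 0.4, -0.4]
finger_gap: 0.045
```

```bash

python3 -m jog '[{"slide":[0,0,0],"twist":[0,0,0]},{"slide":[0,0,0],"twist":[0,0,0]},{"slide":[0,0,0],"twist":[0,0,0]},{"slide":[0,0,0],"twist":[0,0,0]}]' 1 20
python3 -m jog '[{"slide":[0,-1,0],"twist":[0,0,0]},{"slide":[0,-1,0],"twist":[0,0,0]},{"slide":[0,-1,0],"twist":[0,0,0]},{"slide":[0,-1,0],"twist":[0,0,0]},{"slide":[0,0,0],"twist":[0,0,0]}]'
```

```text
t: 5.2
eef_pos: [0.5382, 0.0706, 0.0065]
orientation: [0.662, -0.662, 0.248, -0.248]
contact_force: [0.3, -0.1, -0.6]
finger_gap: 0.0217
t: 5.82
eef_pos: [0.5397, 0.0709, 0.1288]
orientation: [0.663, -0.662, 0.247, -0.249]
contact_force: [-0.7, -0.6, -0.2]
finger_gap: 0.0217
```

```bash

python3 -m jog '[{"slide":[0,0,0],"twist":[0,-1,0]},{"slide":[0,0,0],"twist":[0,-1,0]},{"slide":[0,0,0],"twist":[0,-1,0]},{"slide":[0,0,0],"twist":[0,-1,0]},{"slide":[0,0,0],"twist":[0,-1,0]}]'
python3 -m jog '[{"slide":[0,0,0],"twist":[0,-1,0]},{"slide":[0,0,0],"twist":[0,-1,0]},{"slide":[0,0,0],"twist":[0,-1,0]},{"slide":[0,0,0],"twist":[0,-1,0]},{"slide":[0,0,0],"twist":[0,-1,0]}]'
python3 -m jog '[{"slide":[0,0,0],"twist":[0,-1,0]},{"slide":[0,0,0],"twist":[0,-1,0]},{"slide":[0,0,0],"twist":[0,-1,0]},{"slide":[0,0,0],"twist":[0,-1,0]},{"slide":[0,0,0],"twist":[0,-1,0]}]'
python3 -m jog '[{"slide":[0,0,0],"twist":[0,-1,0]},{"slide":[0,0,0],"twist":[0,-1,0]},{"slide":[0,0,0],"twist":[0,-1,0]},{"slide":[0,0,0],"twist":[0,-1,0]},{"slide":[0,0,0],"twist":[0,-1,0]}]'
python3 -m jog '[{"slide":[-1,0,0],"twist":[0,-0.6,0]},{"slide":[-1,0,0],"twist":[0,0,0]},{"slide":[-1,0,0],"twist":[0,0,0]},{"slide":[-1,0,0],"twist":[0,0,0]},{"slide":[-1,0,0],"twist":[0,0,0]}]'
python3 look.py w2
```

```text
t: 6.45
eef_pos: [0.5376, 0.0704, 0.1254]
orientation: [-0.7, 0.7, -0.098, 0.097]
contact_force: [0.5, 0.2, 0.3]
finger_gap: 0.0221
t: 7.08
eef_pos: [0.5376, 0.0704, 0.1254]
orientation: [0.705, -0.705, -0.056, 0.057]
contact_force: [-0.2, 0.6, -1.0]
finger_gap: 0.0216
t: 7.7
eef_pos: [0.5376, 0.0704, 0.1254]
orientation: [0.676, -0.676, -0.207, 0.208]
contact_force: [0.7, 0.0, 0.2]
finger_gap: 0.0217
t: 8.32
eef_pos: [0.5376, 0.0705, 0.1255]
orientation: [0.615, -0.615, -0.348, 0.349]
contact_force: [0.4, 0.7, -0.3]
finger_gap: 0.0217
t: 8.95
eef_pos: [0.4652, -0.0619, 0.1256]
orientation: [0.607, -0.606, -0.364, 0.364]
contact_force: [0.0, -0.5, -0.3]
finger_gap: 0.0216
[[ 4.703e-01 -1.100e-03 -8.825e-01  4.652e-01]
 [ 8.825e-01  4.000e-04  4.703e-01 -6.190e-02]
 [-1.000e-04 -1.000e+00  1.100e-03  1.256e-01]
 [ 0.000e+00  0.000e+00  0.000e+00  1.000e+00]] [ 0.9   0.12 -0.89  1.98  0.11  1.1   1.04]
```

View pics/w2.png

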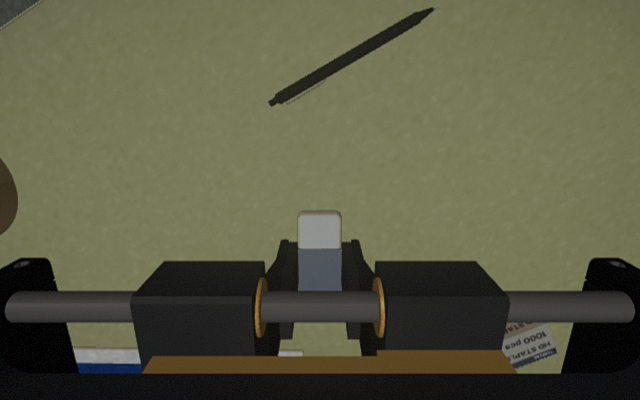

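The eraser is held squarely between the pads, seen at about (320,250). Next I slide along the stand's front while tilting.

```bash

python3 -m jog '[{"slide":[-1,0,0],"twist":[-1,0,0]},{"slide":[-1,0,0],"twist":[-1,0,0]},{"slide":[-1,0,0],"twist":[-1,0,0]},{"slide":[-1,0,0],"twist":[-1,0,0]},{"slide":[-1,0,0],"twist":[-1,0,0]}]'
python3 -m jog '[{"slide":[-1,0,0],"twist":[-1,0,0]},{"slide":[-1,0,0],"twist":[-1,0,0]},{"slide":[0,0,0],"twist":[-1,0,0]},{"slide":[0,0,0],"twist":[0,0,0]}]'
python3 look.py w3
python3 - <<'E'
from h import *
cv2.imwrite("pics/s3.png",get_image("scene")[:,:,::-1]);cv2.imwrite("pics/d3.png",get_image("side")[:,:,::-1])
E
```

```text
t: 9.62
eef_pos: [0.3947, -0.1945, 0.1262]
orientation: [-0.46, 0.724, 0.434, -0.276]
contact_force: [0.1, 0.1, -1.1]
finger_gap: 0.0218
t: 10.12
eef_pos: [0.4136, -0.2719, 0.1498]
orientation: [-0.395, 0.76, 0.461, -0.233]
contact_force: [0.3, 0.4, -0.4]
finger_gap: 0.0217
[[ 0.4675  0.5168 -0.7172  0.4136]
 [ 0.884  -0.2643  0.3857 -0.2719]
 [ 0.0098 -0.8143 -0.5804  0.1498]
 [ 0.      0.      0.      1.    ]] [ 1.44 -0.38 -0.76  2.4  -0.77  0.51  2.3 ]
```

View pics/w3.png

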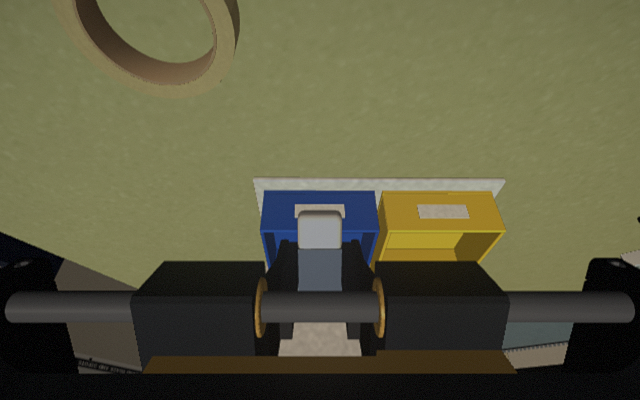

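View pics/s3.png

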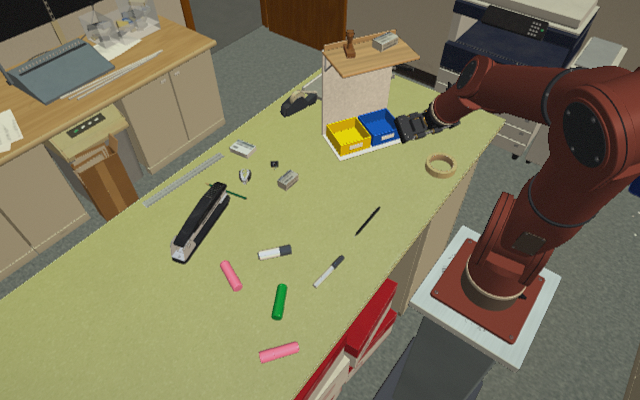

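View pics/d3.png

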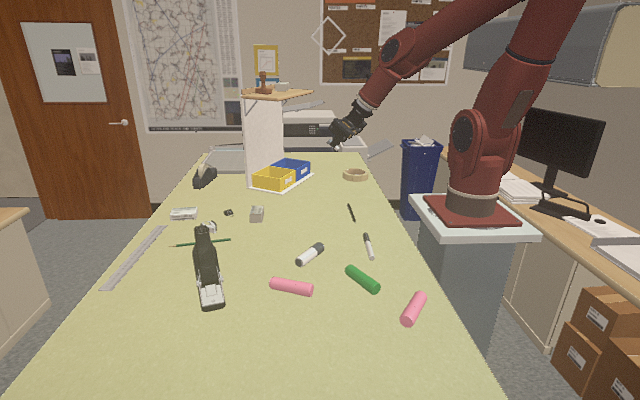

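```bash
cat > st.py <<'E'
from h import *
d=np.array([.883,-.469,0]);l=np.array([.469,.883,0])
E
python3 - <<'E'
from st import *
T=np.load("pics/T.npy")
for u,v,z in [(254,178,.006),(505,180,.006),(262,191,.056),(375,191,.056),(385,192,.056),(494,192,.056),(261,232,.056),(503,230,.056),(379,230,.056)]:
    p=onz("wrist",u,v,z,T);print(u,v,p.round(4))
E
```

```text
254 178 [ 0.475 -0.378  0.006]
505 180 [ 0.6001 -0.1547  0.006 ]
262 191 [ 0.4467 -0.3426  0.056 ]
375 191 [ 0.4913 -0.2607  0.056 ]
385 192 [ 0.4966 -0.2539  0.056 ]
494 192 [ 0.5404 -0.1737  0.056 ]
261 232 [ 0.4986 -0.3807  0.056 ]
503 230 [ 0.6088 -0.1726  0.056 ]
379 230 [ 0.5504 -0.2788  0.056 ]
```

```bash

python3 -m jog '[{"slide":[0,0.6,-0.8],"twist":[0,0,0]},{"slide":[0,0.7,-0.7],"twist":[0,0,0]},{"slide":[0,0.7,-0.7],"twist":[0,0,0]},{"slide":[0,0,0],"twist":[0,0,0]}]'
python3 look.py w4
```

```text
t: 10.78
eef_pos: [0.4947, -0.3115, 0.14]
orientation: [-0.394, 0.759, 0.463, -0.233]
contact_force: [-0.9, 0.5, -0.4]
finger_gap: 0.0218
[[ 0.4628  0.5197 -0.7181  0.4947]
 [ 0.8864 -0.2604  0.3828 -0.3115]
 [ 0.012  -0.8137 -0.5812  0.14  ]
 [ 0.      0.      0.      1.    ]] [ 1.72 -0.1  -1.14  2.23 -0.41  0.36  1.98]
```

View pics/w4.png

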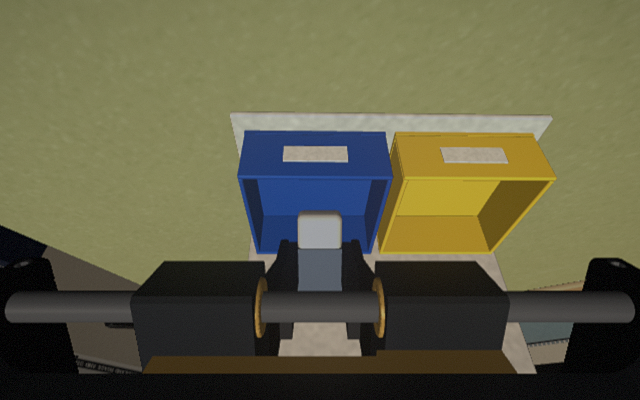

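```bash

python3 -m jog '[{"slide":[0,0.6,-0.8],"twist":[0,0,0]},{"slide":[-0.1,0.7,-0.7],"twist":[0,0,0]},{"slide":[0,0.9,-0.4],"twist":[0,0,0]},{"slide":[0,0.7,0],"twist":[0,0,0]},{"slide":[0,0,0],"twist":[0,0,0]}]'
python3 look.py w5
```

```text
t: 11.45
eef_pos: [0.5471, -0.3407, 0.0973]
orientation: [-0.403, 0.754, 0.46, -0.241]
contact_force: [0.0, 0.4, 0.1]
finger_gap: 0.0217
[[ 0.461   0.4997 -0.7334  0.5471]
 [ 0.8874 -0.2525  0.3857 -0.3407]
 [ 0.0076 -0.8286 -0.5598  0.0973]
 [ 0.      0.      0.      1.    ]] [ 1.43  0.23 -0.99  2.13  0.54  0.33  1.14]
```

View pics/w5.png

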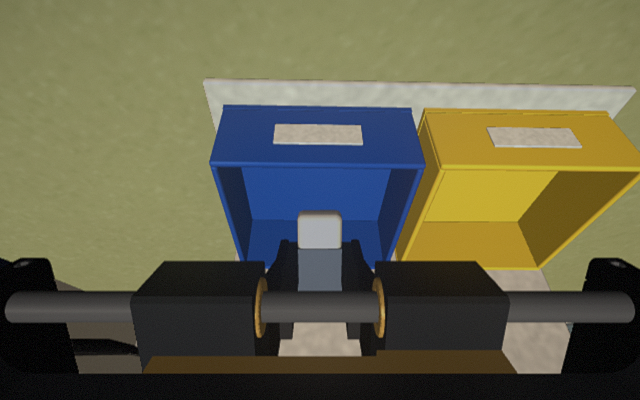

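```bash

python3 -m jog '[{"slide":[0,0.5,-0.6],"twist":[0,0,0]},{"slide":[0,0.5,-0.2],"twist":[0,0,0]},{"slide":[0,0.3,0],"twist":[0,0,0]},{"slide":[0,0,0],"twist":[0,0,0]}]'
python3 -m jog '[{"slide":[0,0,0],"twist":[0,0,0]},{"slide":[0,0,0],"twist":[0,0,0]}]'
python3 look.py w6
```

```text
t: 12.0
eef_pos: [0.5842, -0.3615, 0.0806]
orientation: [-0.402, 0.755, 0.46, -0.239]
contact_force: [0.2, 0.5, 0.0]
finger_gap: 0.0219
t: 12.25
eef_pos: [0.5845, -0.362, 0.0812]
orientation: [-0.401, 0.755, 0.46, -0.239]
contact_force: [-0.1, 0.3, -0.6]
finger_gap: 0.0215
[[ 0.4633  0.5024 -0.73    0.5845]
 [ 0.8861 -0.2557  0.3865 -0.362 ]
 [ 0.0075 -0.826  -0.5636  0.0812]
 [ 0.      0.      0.      1.    ]] [ 1.25  0.32 -0.84  2.05  0.71  0.33  0.99]
```

View pics/w6.png

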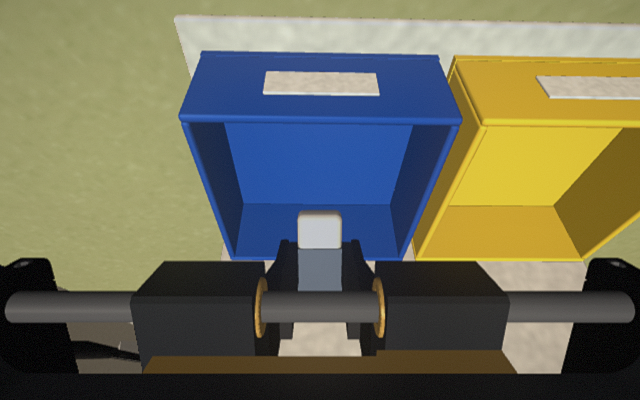

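```bash

python3 -m jog '[{"slide":[0,0.6,0.4],"twist":[0,0,0]},{"slide":[0,0,0],"twist":[0,0,0]}]'
python3 -m jog '[{"slide":[0,0,0],"twist":[0,0,0]},{"slide":[0,0,0],"twist":[0,0,0]},{"slide":[0,0,0],"twist":[0,0,0]},{"slide":[0,0,0],"twist":[0,0,0]},{"slide":[0,0,0],"twist":[0,0,0]}]' 0.4
python3 look.py w7
```

```text
t: 12.55
eef_pos: [0.5842, -0.3613, 0.0578]
orientation: [-0.402, 0.755, 0.459, -0.24]
contact_force: [-0.5, -0.1, 0.5]
finger_gap: 0.0217
t: 13.18
eef_pos: [0.5852, -0.3619, 0.0593]
orientation: [-0.401, 0.755, 0.46, -0.239]
contact_force: [-0.3, 0.3, -0.1]
finger_gap: 0.0516
[[ 0.4631  0.5024 -0.7301  0.5852]
 [ 0.8863 -0.2552  0.3865 -0.3619]
 [ 0.0079 -0.8261 -0.5635  0.0593]
 [ 0.      0.      0.      1.    ]] [ 1.18  0.35 -0.76  2.07  0.79  0.29  0.9 ]
```

View pics/w7.png

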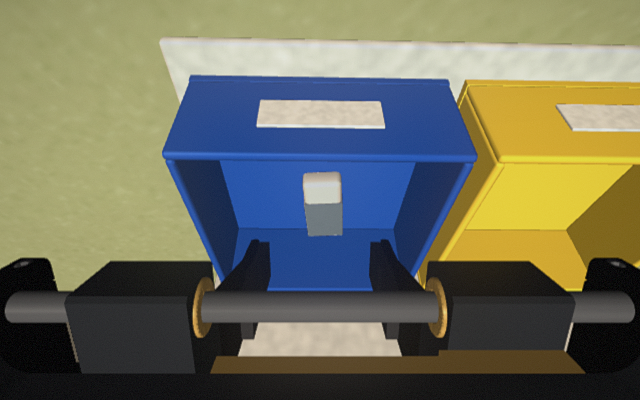

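```bash

python3 -m jog '[{"slide":[0,-0.9,-0.4],"twist":[0,0,0]},{"slide":[0,-1,0],"twist":[0,0,0]},{"slide":[0,-1,0.2],"twist":[0,0,0]},{"slide":[0,-0.6,0.8],"twist":[0,0,0]},{"slide":[0,-0.6,0.8],"twist":[0,0,0]}]'
python3 look.py w8
```

```text
t: 13.85
eef_pos: [0.5014, -0.3193, 0.1349]
orientation: [-0.405, 0.753, 0.458, -0.242]
contact_force: [-0.5, -0.2, 0.6]
finger_gap: 0.0522
[[ 0.4631  0.4945 -0.7355  0.5014]
 [ 0.8863 -0.251   0.3892 -0.3193]
 [ 0.0078 -0.8321 -0.5545  0.1349]
 [ 0.      0.      0.      1.    ]] [ 1.83 -0.01 -1.28  2.19 -0.16  0.37  1.76]
```

View pics/w8.png

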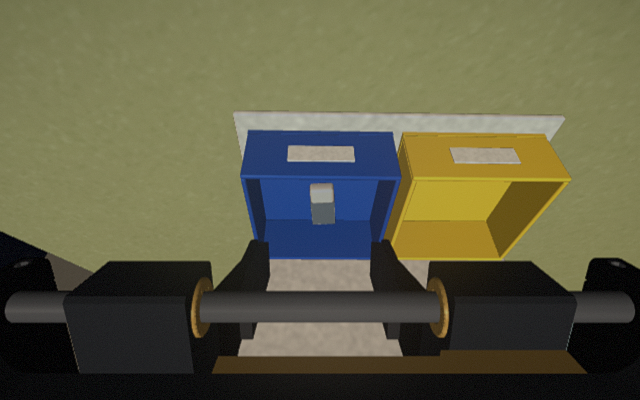

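```bash

python3 - <<'E'
from h import *
T=np.load("pics/T.npy")
B=np.array([.5776,-.3595]);d=np.array([.883,-.469]);l=np.array([.469,.883])
for uv in [(321,183),(322,224),(322,205)]:
    p=onz("wrist",*uv,.022,T)[:2]-B;print((p@d).round(3),(p@l).round(3))
E
python3 -m jog '[{"slide":[0.6,-0.6,0.8],"twist":[0,0,0]},{"slide":[1,-0.6,0.8],"twist":[0,0,0]},{"slide":[1,-0.6,0.8],"twist":[1,0,0]},{"slide":[1,0,0],"twist":[1,0,0]},{"slide":[1,0,0],"twist":[1,0,0]}]'
python3 -c "
from h import *
print(tool().round(3),np.round(state()['joint_pos'],2))"
```

```text
-0.017 0.002
0.046 0.004
0.014 0.003
t: 14.52
eef_pos: [0.4843, -0.1755, 0.1402]
orientation: [-0.495, 0.698, 0.423, -0.298]
contact_force: [-2.0, -0.2, 0.7]
finger_gap: 0.0525
[[ 0.464  0.296 -0.835  0.484]
 [ 0.886 -0.152  0.438 -0.176]
 [ 0.003 -0.943 -0.333  0.14 ]
 [ 0.     0.     0.     1.   ]] [ 1.65 -0.21 -1.3   2.13 -0.22  0.74  1.55]
```

```bash

python3 -m jog '[{"slide":[1,-0.2,0.5],"twist":[1,0,0]},{"slide":[1,0,0],"twist":[1,0,0]},{"slide":[1,0,0],"twist":[1,0,0]},{"slide":[1,0,0],"twist":[1,0,0]},{"slide":[1,0,0],"twist":[0,0,0]}]' 0
python3 -c "
from h import *
print(tool().round(3),np.round(state()['joint_pos'],2))"
```

```text
t: 15.15
eef_pos: [0.5393, -0.0343, 0.14]
orientation: [0.609, -0.6, -0.37, 0.364]
contact_force: [0.2, 0.3, -0.1]
finger_gap: 0.0858
[[ 0.462 -0.001 -0.887  0.539]
 [ 0.887  0.016  0.462 -0.034]
 [ 0.014 -1.     0.008  0.14 ]
 [ 0.     0.     0.     1.   ]] [ 0.98  0.41 -1.19  1.79  0.39  1.21  0.77]
```

```bash

python3 -m jog '[{"slide":[1,-1,0.5],"twist":[0,0,0.2]},{"slide":[1,-1,0.5],"twist":[0,0,0]},{"slide":[1,-0.5,0.5],"twist":[0,0,0]},{"slide":[1,0,0.5],"twist":[0,0,0]},{"slide":[1,0,0],"twist":[0,1,0]}]' 0
python3 -m jog '[{"slide":[0,0,0],"twist":[0,1,0]},{"slide":[0,0,0],"twist":[0,1,0]},{"slide":[0,0,0],"twist":[0,1,0]},{"slide":[0,0,0],"twist":[0,1,0]},{"slide":[0,0,0],"twist":[0,1,0]}]'
python3 -m jog '[{"slide":[0,0,0],"twist":[0,1,0]},{"slide":[0,0,0],"twist":[0,1,0]},{"slide":[0,0,0],"twist":[0,1,0]},{"slide":[0,0,0],"twist":[0,1,0]},{"slide":[0,0,0],"twist":[0,1,0]}]'
python3 -m jog '[{"slide":[0,0,0],"twist":[0,1,0]},{"slide":[0,0,0],"twist":[0,1,0]},{"slide":[0,0,0],"twist":[0,1,0]},{"slide":[0,0,0],"twist":[0,1,0]},{"slide":[0,0,0],"twist":[0,1,0]}]'
python3 -m jog '[{"slide":[0,0,0],"twist":[0,1,0]},{"slide":[0,0,0],"twist":[0,1,0]},{"slide":[0,0,0],"twist":[0,1,0]},{"slide":[0,0,0],"twist":[0,1,0]},{"slide":[0,0,0],"twist":[0,0,0]}]'
python3 look.py w9
```

```text
t: 15.78
eef_pos: [0.554, 0.1269, 0.2168]
orientation: [-0.62, 0.62, 0.338, -0.342]
contact_force: [-0.1, -1.2, -0.5]
finger_gap: 0.0871
t: 16.4
eef_pos: [0.5542, 0.1255, 0.2163]
orientation: [-0.679, 0.68, 0.195, -0.199]
contact_force: [-0.9, 0.5, 0.3]
finger_gap: 0.0865
t: 17.02
eef_pos: [0.5541, 0.1255, 0.2163]
orientation: [-0.705, 0.707, 0.043, -0.048]
contact_force: [-0.3, 0.4, -0.1]
finger_gap: 0.087
t: 17.65
eef_pos: [0.5541, 0.1255, 0.2162]
orientation: [-0.697, 0.7, -0.11, 0.106]
contact_force: [-0.3, 0.9, -0.9]
finger_gap: 0.0872
t: 18.27
eef_pos: [0.5538, 0.1258, 0.2163]
orientation: [-0.668, 0.671, -0.228, 0.225]
contact_force: [0.2, 0.9, -0.3]
finger_gap: 0.0869
[[ 0.7947 -0.0063  0.607   0.5538]
 [-0.607  -0.0027  0.7947  0.1258]
 [-0.0033 -1.     -0.006   0.2163]
 [ 0.      0.      0.      1.    ]] [ 0.43  0.28 -0.87  1.64  0.22  1.33 -1.12]
```

View pics/w9.png

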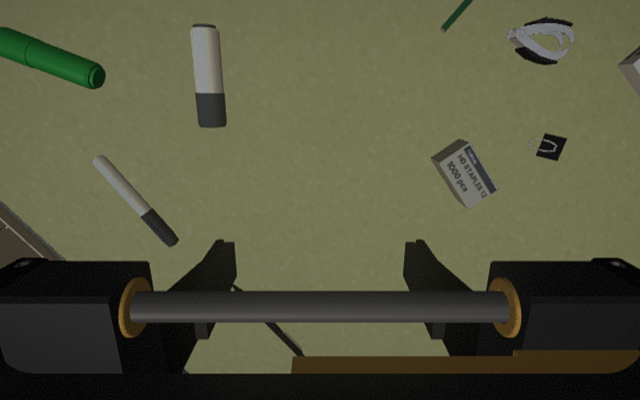

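The wrist view shows the glue stick (white barrel, dark cap) from (204,25) to (211,127), thicker than the marker at (135,200).

```bash
python3 - <<'E'
from h import *
T=np.load("pics/T.npy")
im=cv2.imread("pics/w9.png")[10:140,170:250];lab=cv2.cvtColor(im,cv2.COLOR_BGR2LAB).astype(int)
m=((lab[:,:,2]-128)<10).astype(np.uint8);n,l,s,_=cv2.connectedComponentsWithStats(m);k=1+np.argmax(s[1:,4]);ys,xs=np.where(l==k)
P=np.array([onz("wrist",x+170,y+10,.016,T)[:2] for x,y in zip(xs,ys)])
r=cv2.minAreaRect((P*1000).astype(np.float32));b=cv2.boxPoints(r);e=max((b[1]-b[0],b[2]-b[1]),key=np.linalg.norm)
print(r,np.degrees(np.arctan2(e[1],e[0])))
p=np.array([r[0][0]/1000,r[0][1]/1000,.006]);print(T[:3,:3].T@(p-T[:3,3])/.03,np.degrees(np.arctan2(T[1,2],T[0,2])))
E
```

```text
((522.4838256835938, 267.1918640136719), (95.72760009765625, 29.161888122558594), 52.62721252441406) 52.627197
[-3.66642663  7.00462298  3.15449594] 52.62733392518222
```

```bash

python3 -m jog '[{"slide":[-1,0,1],"twist":[0,0,0]},{"slide":[-1,0,1],"twist":[0,0,0]},{"slide":[-1,0.6,1],"twist":[0,0,0]},{"slide":[-0.7,1,0.2],"twist":[0,0,0]},{"slide":[0,1,0],"twist":[0,0,0]}]' 0
python3 -m jog '[{"slide":[0,1,0],"twist":[0,0,0]},{"slide":[0,1,0],"twist":[0,0,0]},{"slide":[0,1,0],"twist":[0,0,0]},{"slide":[0,0.8,0],"twist":[0,0,0]},{"slide":[0,0.6,0],"twist":[0,0,0]}]'
python3 -m jog '[{"slide":[0,0,0],"twist":[0,0,0]},{"slide":[0,0,0],"twist":[0,0,0]},{"slide":[0,0,0],"twist":[0,0,0]},{"slide":[0,0,0],"twist":[0,0,0]},{"slide":[0,0,0],"twist":[0,0,0]}]'  1 25
python3 -m jog '[{"slide":[0,0,0],"twist":[0,0,0]},{"slide":[0,0,0],"twist":[0,0,0]},{"slide":[0,0,0],"twist":[0,0,0]},{"slide":[0,0,0],"twist":[0,0,0]},{"slide":[0,0,0],"twist":[0,0,0]}]'
```

```text
t: 18.95
eef_pos: [0.5215, 0.2723, 0.1381]
orientation: [-0.67, 0.671, -0.227, 0.222]
contact_force: [0.1, -0.6, -0.3]
finger_gap: 0.0871
t: 19.58
eef_pos: [0.5215, 0.2697, 0.0055]
orientation: [-0.669, 0.671, -0.228, 0.223]
contact_force: [-0.2, 1.1, -0.4]
finger_gap: 0.0871
t: 20.2
eef_pos: [0.5217, 0.27, 0.0072]
orientation: [-0.669, 0.671, -0.229, 0.224]
contact_force: [0.6, 0.1, -0.2]
finger_gap: 0.0449
t: 20.82
eef_pos: [0.5216, 0.2699, 0.0069]
orientation: [-0.669, 0.671, -0.229, 0.224]
contact_force: [0.5, -0.5, 1.7]
finger_gap: 0.028
```

```bash

python3 -m jog '[{"slide":[0,-1,0],"twist":[0,0,0]},{"slide":[0,-1,0],"twist":[0,0,0]},{"slide":[0,-1,0],"twist":[0,-1,0]},{"slide":[0,-1,0],"twist":[0,-1,0]},{"slide":[0,-1,0],"twist":[0,-1,0]}]'
python3 -m jog '[{"slide":[0,0,0],"twist":[0,-1,0]},{"slide":[0,0,0],"twist":[0,-1,0]},{"slide":[0,0,0],"twist":[0,-1,0]},{"slide":[0,0,0],"twist":[0,-1,0]},{"slide":[0,0,0],"twist":[0,-1,0]}]'
python3 -m jog '[{"slide":[0,0,0],"twist":[0,-1,0]},{"slide":[0,0,0],"twist":[0,-1,0]},{"slide":[0,0,0],"twist":[0,-1,0]},{"slide":[0,0,0],"twist":[0,-1,0]},{"slide":[0,0,0],"twist":[0,-1,0]}]'
python3 -m jog '[{"slide":[0,0,0],"twist":[0,-1,0]},{"slide":[0,0,0],"twist":[0,-1,0]},{"slide":[0,0,0],"twist":[0,-1,0]},{"slide":[0,0,0],"twist":[0,-1,0]},{"slide":[0,0,0],"twist":[0,-1,0]}]'
python3 -m jog '[{"slide":[-1,0,-1],"twist":[0,-1,0]},{"slide":[-1,0,-1],"twist":[0,-1,0]},{"slide":[-1,0,-1],"twist":[0,0,0]},{"slide":[-1,0,-1],"twist":[0,0,0]},{"slide":[-1,0,-1],"twist":[0,0,0]}]'
cat > rel.py <<'E'
from h import *
T=tool();d=np.array([.883,-.469,0]);l=np.array([.469,.883,0]);v=T[:3,3]-[.6358,-.2501,0]
print("stand x,y",(v@d).round(4),(v@l).round(4),"z",T[2,3].round(4),"tilt",np.degrees(np.arctan2(T[:3,1]@d,-T[2,1])).round(1),"\n",T.round(3),np.round(state()['joint_pos'],2))
E
python3 rel.py
```

```text
t: 21.45
eef_pos: [0.5222, 0.2701, 0.1576]
orientation: [-0.693, 0.695, -0.138, 0.133]
contact_force: [1.0, 0.5, -0.6]
finger_gap: 0.0279
t: 22.08
eef_pos: [0.5222, 0.2701, 0.1566]
orientation: [-0.707, 0.707, 0.015, -0.02]
contact_force: [0.6, 0.4, -0.4]
finger_gap: 0.0282
t: 22.7
eef_pos: [0.5222, 0.2701, 0.1566]
orientation: [0.687, -0.686, -0.167, 0.173]
contact_force: [-0.5, 0.2, -0.2]
finger_gap: 0.028
t: 23.32
eef_pos: [0.5223, 0.27, 0.1566]
orientation: [0.634, -0.632, -0.312, 0.317]
contact_force: [-0.3, 0.2, -0.8]
finger_gap: 0.0282
t: 23.95
eef_pos: [0.5763, 0.0639, 0.1563]
orientation: [0.605, -0.603, -0.365, 0.37]
contact_force: [-0.5, 0.3, -1.2]
finger_gap: 0.0284
stand x,y -0.1999 0.2494 z 0.1563 tilt -0.4 
 [[ 0.459 -0.008 -0.888  0.576]
 [ 0.888 -0.     0.459  0.064]
 [-0.004 -1.     0.007  0.156]
 [ 0.     0.     0.     1.   ]] [ 0.75  0.53 -1.23  1.68  0.51  1.32  0.52]
```

```bash

python3 -m jog '[{"slide":[-1,0,0],"twist":[0,0,0]},{"slide":[-1,0,0],"twist":[-1,0,0]},{"slide":[-1,0,0],"twist":[-1,0,0]},{"slide":[-1,0,0],"twist":[-1,0,0]},{"slide":[-1,0,0],"twist":[-1,0,0]}]'
python3 -m jog '[{"slide":[-1,0,0],"twist":[-1,0,0]},{"slide":[-1,0,0],"twist":[-1,0,0]},{"slide":[-1,0,0],"twist":[-1,0,0]},{"slide":[-0.3,0,0],"twist":[0,0,0]},{"slide":[0,0,0],"twist":[0,0,0]}]'
python3 rel.py; python3 look.py w10
```

```text
t: 24.58
eef_pos: [0.5074, -0.0648, 0.1558]
orientation: [-0.495, 0.696, 0.423, -0.304]
contact_force: [-1.2, 1.5, -1.6]
finger_gap: 0.0283
t: 25.2
eef_pos: [0.4636, -0.1512, 0.1574]
orientation: [-0.401, 0.753, 0.459, -0.246]
contact_force: [1.4, 0.9, -0.8]
finger_gap: 0.0283
stand x,y -0.1984 0.0065 z 0.1574 tilt 33.9 
 [[ 0.457  0.495 -0.739  0.464]
 [ 0.89  -0.256  0.378 -0.151]
 [-0.002 -0.83  -0.557  0.157]
 [ 0.     0.     0.     1.   ]] [ 0.92 -0.38 -0.71  2.38 -0.16  0.49  1.39]
[[ 0.4569  0.4947 -0.7393  0.4636]
 [ 0.8895 -0.2564  0.3782 -0.1512]
 [-0.0025 -0.8304 -0.5571  0.1574]
 [ 0.      0.      0.      1.    ]] [ 0.92 -0.38 -0.71  2.37 -0.16  0.49  1.39]
```

View pics/w10.png

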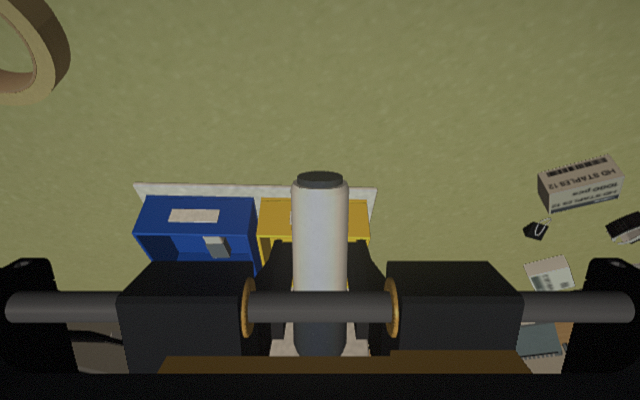

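```bash

python3 -m jog '[{"slide":[-0.1,0.7,-0.7],"twist":[0,0,0]},{"slide":[-0.1,0.7,-0.7],"twist":[0,0,0]},{"slide":[0,0.7,-0.7],"twist":[0,0,0]},{"slide":[0,0.7,-0.7],"twist":[0,0,0]},{"slide":[0,0,0],"twist":[0,0,0]}]'
python3 rel.py
```

```text
t: 25.88
eef_pos: [0.5661, -0.2116, 0.135]
orientation: [-0.402, 0.754, 0.459, -0.244]
contact_force: [-0.9, 1.6, -0.8]
finger_gap: 0.0284
stand x,y -0.0796 0.0013 z 0.135 tilt 33.9 
 [[ 0.459  0.496 -0.737  0.566]
 [ 0.889 -0.255  0.381 -0.212]
 [ 0.001 -0.83  -0.558  0.135]
 [ 0.     0.     0.     1.   ]] [ 1.26  0.02 -1.06  2.17  0.43  0.41  0.96]
```

```bash

python3 -m jog '[{"slide":[0,0.8,-0.7],"twist":[-1,0,0]},{"slide":[0,0.8,-0.7],"twist":[0,0,0]},{"slide":[0,0.4,-0.3],"twist":[0,0,0]},{"slide":[0,0,0],"twist":[0,0,0]}]'
python3 rel.py;python3 look.py w11
```

```text
t: 26.38
eef_pos: [0.6208, -0.2444, 0.1191]
orientation: [-0.379, 0.767, 0.462, -0.233]
contact_force: [0.4, -0.2, -0.6]
finger_gap: 0.0279
stand x,y -0.0159 -0.002 z 0.1191 tilt 37.1 
 [[ 0.464  0.531 -0.709  0.621]
 [ 0.886 -0.286  0.366 -0.244]
 [-0.008 -0.798 -0.603  0.119]
 [ 0.     0.     0.     1.   ]] [ 1.11  0.22 -0.96  2.1   0.93  0.42  0.54]
[[ 0.4645  0.5313 -0.7085  0.6208]
 [ 0.8856 -0.2856  0.3664 -0.2444]
 [-0.0077 -0.7976 -0.6031  0.1191]
 [ 0.      0.      0.      1.    ]] [ 1.11  0.22 -0.96  2.11  0.93  0.42  0.54]
```

View pics/w11.png

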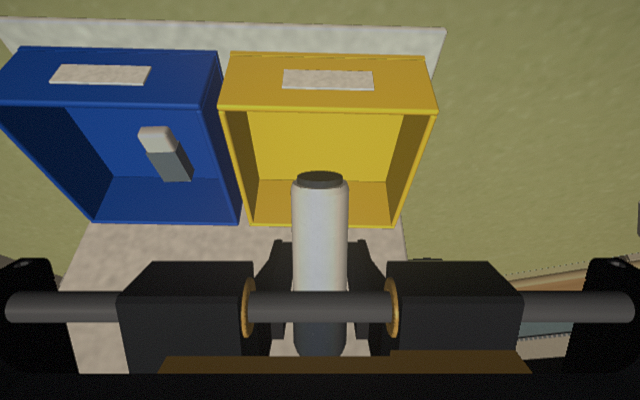

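```bash

python3 -m jog '[{"slide":[0,0.6,-0.7],"twist":[0,0,0]},{"slide":[0,0.6,0.3],"twist":[0,0,0]},{"slide":[0,0.4,0.4],"twist":[0,0,0]},{"slide":[0,0,0],"twist":[0,0,0]},{"slide":[0,0,0],"twist":[0,0,0]}]'
python3 rel.py;python3 look.py w12
```

```text
t: 27.05
eef_pos: [0.646, -0.2582, 0.0817]
orientation: [-0.378, 0.767, 0.462, -0.234]
contact_force: [-0.8, -0.2, -0.7]
finger_gap: 0.0278
stand x,y 0.0128 -0.0024 z 0.0817 tilt 37.2 
 [[ 0.464  0.532 -0.709  0.646]
 [ 0.886 -0.287  0.364 -0.258]
 [-0.009 -0.797 -0.604  0.082]
 [ 0.     0.     0.     1.   ]] [ 0.99  0.33 -0.84  2.07  1.16  0.42  0.35]
[[ 0.4636  0.5319 -0.7086  0.646 ]
 [ 0.886  -0.2868  0.3644 -0.2582]
 [-0.0095 -0.7968 -0.6042  0.0817]
 [ 0.      0.      0.      1.    ]] [ 0.99  0.33 -0.84  2.07  1.16  0.42  0.35]
```

View pics/w12.png

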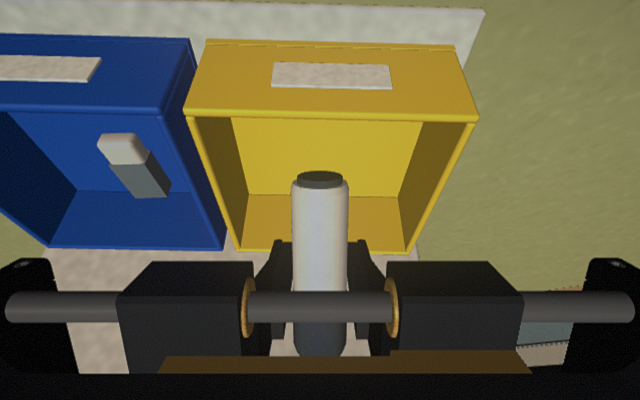

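```bash

python3 -m jog '[{"slide":[0,0.5,0.3],"twist":[0,0,0]},{"slide":[0,0,0],"twist":[0,0,0]}]'
python3 -m jog '[{"slide":[0,0,0],"twist":[0,0,0]},{"slide":[0,0,0],"twist":[0,0,0]},{"slide":[0,0,0],"twist":[0,0,0]},{"slide":[0,0,0],"twist":[0,0,0]},{"slide":[0,0,0],"twist":[0,0,0]}]' 0.4
python3 rel.py;python3 look.py w13
```

```text
t: 27.35
eef_pos: [0.647, -0.2594, 0.0627]
orientation: [-0.379, 0.767, 0.462, -0.234]
contact_force: [0.5, 0.6, -0.2]
finger_gap: 0.0281
t: 27.98
eef_pos: [0.6474, -0.2593, 0.0629]
orientation: [-0.379, 0.767, 0.462, -0.234]
contact_force: [-0.0, -0.7, 0.1]
finger_gap: 0.052
stand x,y 0.0146 -0.0027 z 0.0629 tilt 37.1 
 [[ 0.464  0.531 -0.709  0.647]
 [ 0.886 -0.286  0.365 -0.259]
 [-0.009 -0.798 -0.603  0.063]
 [ 0.     0.     0.     1.   ]] [ 0.95  0.36 -0.79  2.08  1.26  0.41  0.27]
[[ 0.4638  0.531  -0.7092  0.6474]
 [ 0.8859 -0.2863  0.365  -0.2593]
 [-0.0092 -0.7976 -0.6032  0.0629]
 [ 0.      0.      0.      1.    ]] [ 0.95  0.36 -0.79  2.08  1.26  0.41  0.27]
```

View pics/w13.png

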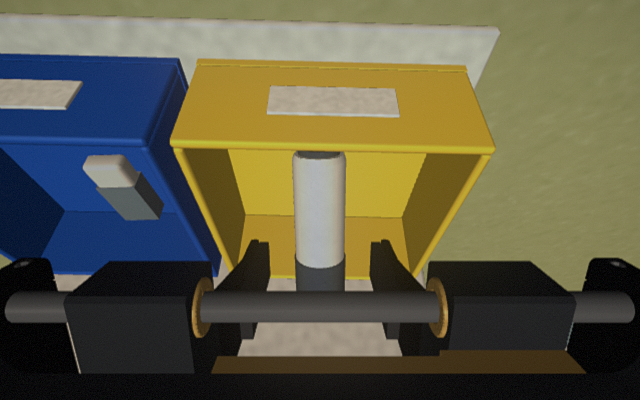

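Released; the glue stick lies in the yellow tray between the fingers. I retreat up and back, clear of everything.

```bash

python3 -m jog '[{"slide":[0,-0.9,-0.3],"twist":[0,0,0]},{"slide":[0,-1,0],"twist":[0,0,0]},{"slide":[0,-1,0.3],"twist":[0,0,0]},{"slide":[0,-0.6,0.7],"twist":[0,0,0]},{"slide":[0,-0.6,0.7],"twist":[0,0,0]}]'
python3 -m jog '[{"slide":[0,-0.6,0.7],"twist":[0,0,0]},{"slide":[0,-0.6,0.7],"twist":[0,0,0]},{"slide":[0,0,0],"twist":[0,0,0]}]'
python3 rel.py;python3 look.py w14
python3 - <<'E'
from h import *
im=get_image("scene")[:,:,::-1];cv2.imwrite("pics/s14.png",im);cv2.imwrite("pics/s14c.png",cv2.resize(im[90:300,220:440],None,fx=2.8,fy=2.8,interpolation=cv2.INTER_CUBIC))
E
```

```text
t: 28.65
eef_pos: [0.5516, -0.2084, 0.1355]
orientation: [-0.379, 0.767, 0.462, -0.234]
contact_force: [-0.3, 0.7, -0.6]
finger_gap: 0.0524
t: 29.02
eef_pos: [0.5024, -0.1826, 0.1391]
orientation: [-0.378, 0.767, 0.462, -0.235]
contact_force: [-1.0, 0.7, 0.5]
finger_gap: 0.052
stand x,y -0.1495 -0.0029 z 0.1391 tilt 37.1 
 [[ 0.463  0.531 -0.71   0.502]
 [ 0.886 -0.288  0.363 -0.183]
 [-0.011 -0.797 -0.604  0.139]
 [ 0.     0.     0.     1.   ]] [ 1.11 -0.25 -0.88  2.35 -0.01  0.33  1.28]
[[ 0.4631  0.5309 -0.7097  0.5024]
 [ 0.8863 -0.2875  0.3631 -0.1826]
 [-0.0113 -0.7971 -0.6037  0.1391]
 [ 0.      0.      0.      1.    ]] [ 1.11 -0.25 -0.88  2.35 -0.    0.32  1.27]
```

View pics/w14.png

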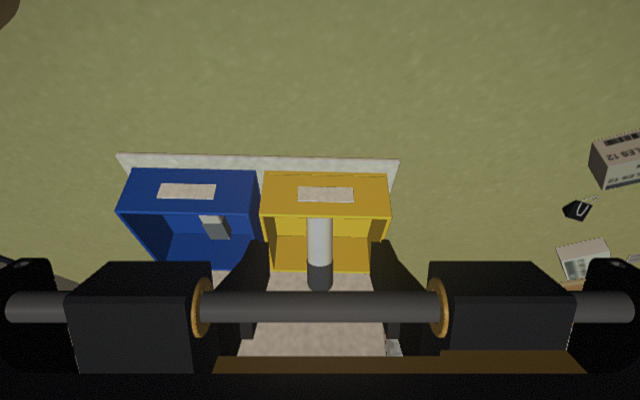

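View pics/s14c.png

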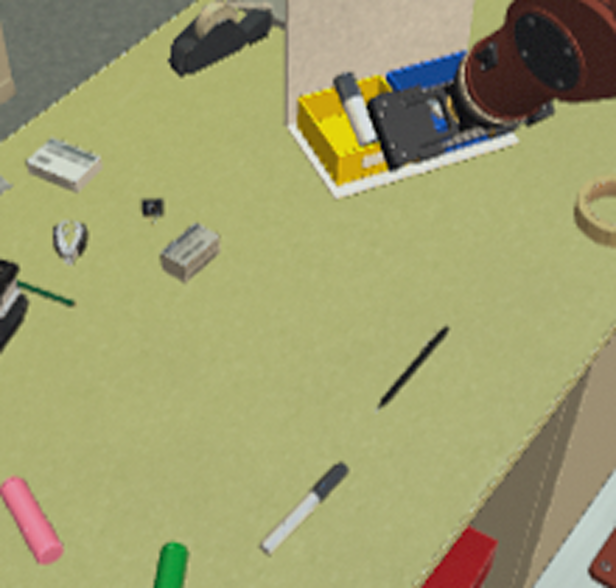

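The glue stick's dark cap sticks out past the yellow tray's back rim, at wrist (320,285) and crop (345,85), so it may be leaning on the rim. I'll clear the arm to measure it.

```bash

python3 -m jog '[{"slide":[1,-0.6,0.7],"twist":[0,0,0]},{"slide":[1,0,0],"twist":[1,0,0]},{"slide":[1,0,0],"twist":[1,0,0]},{"slide":[1,0,0],"twist":[1,0,0]},{"slide":[1,0,0],"twist":[1,0,0]}]'
python3 rel.py
python3 - <<'E'
from h import *
im=get_image("scene")[:,:,::-1];cv2.imwrite("pics/s15.png",im);cv2.imwrite("pics/s15c.png",cv2.resize(im[80:170,310:430],None,fx=6,fy=6,interpolation=cv2.INTER_CUBIC))
im=get_image("side")[:,:,::-1];cv2.imwrite("pics/d15c.png",cv2.resize(im[130:210,230:350],None,fx=6,fy=6,interpolation=cv2.INTER_CUBIC))
E
```

```text
t: 29.75
eef_pos: [0.5499, -0.0444, 0.1407]
orientation: [-0.507, 0.693, 0.411, -0.307]
contact_force: [0.5, 1.8, 0.7]
finger_gap: 0.0524
stand x,y -0.1723 0.1413 z 0.1407 tilt 17.3 
 [[ 0.474  0.259 -0.841  0.55 ]
 [ 0.88  -0.149  0.451 -0.044]
 [-0.008 -0.954 -0.298  0.141]
 [ 0.     0.     0.     1.   ]] [ 1.12  0.17 -1.3   2.    0.46  0.9   0.66]
```

View pics/s15c.png

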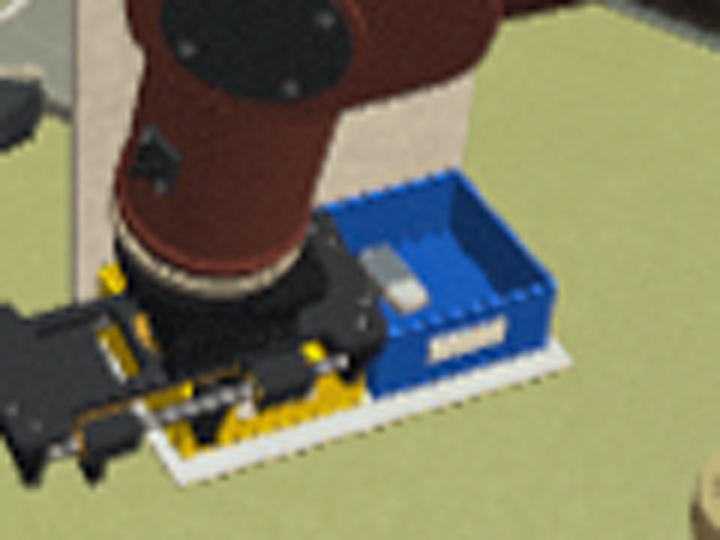

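View pics/d15c.png

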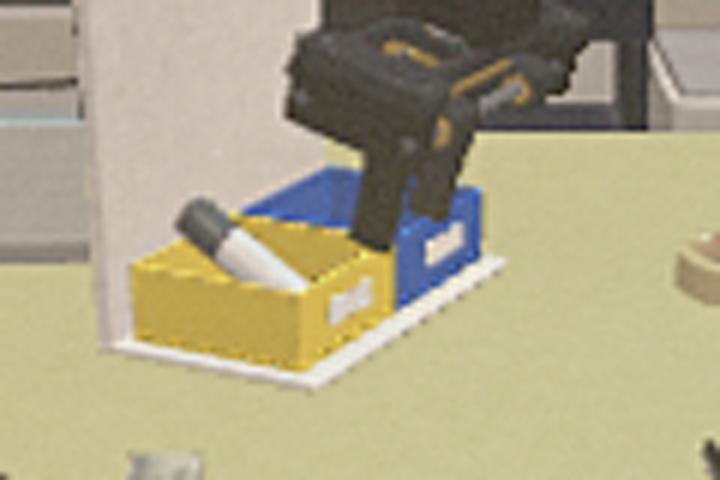

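```bash
python3 - <<'E'
from h import *
d=np.array([.883,-.469,0]);l=np.array([.469,.883,0]);Y=np.array([.6358,-.2501,.006])
def tri(a,b):
    o1,v1=a;o2,v2=b;A=np.stack([v1,-v2],1);s=np.linalg.lstsq(A,o2-o1,rcond=None)[0];p,q=o1+v1*s[0],o2+v2*s[1];return (p+q)/2,np.linalg.norm(p-q)
T=np.load("pics/T.npy")
for nm,a,b in [("captop scene-side",ray("scene",343.2,119.3),ray("side",262.8,166.3)),
  ("captop wrist-side",ray("wrist",319,283,T),ray("side",262.8,166.3)),
  ("capjoint scene-side",ray("scene",220+352/2.8,90+103/2.8),ray("side",230+228/6,130+247/6)),
  ("capjoint wrist-side",ray("wrist",320,261,T),ray("side",230+228/6,130+247/6))]:
    p,e=tri(a,b);v=p-Y;print(nm,(v@d).round(4),(v@l).round(4),v[2].round(4),"err",e.round(4))
v=onz("wrist",319,222,.03,T)-Y;print("front end",(v@d).round(3),(v@l).round(3))
E
```

```text
captop scene-side 0.0453 -0.0029 0.0621 err 0.0007
captop wrist-side 0.0461 -0.0031 0.0648 err 0.0063
capjoint scene-side 0.0226 -0.0019 0.0464 err 0.0
capjoint wrist-side 0.0241 -0.0024 0.0491 err 0.0063
front end -0.008 -0.004
```

The glue stick leans on the back rim. Its centre is about 36–40 mm up, only just inside the limit, so I'll regrasp it and pull it forward until it drops flat.

```bash

python3 -m jog '[{"slide":[-1,0,0],"twist":[-1,0,0]},{"slide":[-1,0,0],"twist":[-1,0,0]},{"slide":[-1,0,0],"twist":[-1,0,0]},{"slide":[-1,0,0],"twist":[-1,0,0]},{"slide":[-0.8,0,0],"twist":[0,0,0.1]}]'
python3 -m jog '[{"slide":[0,0,0],"twist":[0,0,0]},{"slide":[0,0,0],"twist":[0,0,0]}]'
python3 rel.py
```

```text
t: 30.48
eef_pos: [0.481, -0.1658, 0.1418]
orientation: [-0.376, 0.77, 0.459, -0.236]
contact_force: [-0.4, 0.5, -0.6]
finger_gap: 0.0521
t: 30.72
eef_pos: [0.4821, -0.1639, 0.141]
orientation: [-0.378, 0.768, 0.459, -0.236]
contact_force: [0.4, 0.1, -1.0]
finger_gap: 0.0519
stand x,y -0.1761 0.0041 z 0.141 tilt 37.1 
 [[ 0.467  0.527 -0.71   0.482]
 [ 0.884 -0.292  0.364 -0.164]
 [-0.016 -0.798 -0.603  0.141]
 [ 0.     0.     0.     1.   ]] [ 1.06 -0.34 -0.86  2.39 -0.12  0.35  1.33]
```

```bash

python3 -m jog '[{"slide":[-0.1,0.7,-0.8],"twist":[0,0,-0.2]},{"slide":[-0.1,0.7,-0.8],"twist":[0,0,0]},{"slide":[0,0.7,-0.7],"twist":[0,0,0]},{"slide":[0,0.7,-0.7],"twist":[0,0,0]},{"slide":[0,0.7,-0.7],"twist":[0,0,0]}]' 0.4
python3 -m jog '[{"slide":[0,0,0],"twist":[0,0,0]}]'
python3 rel.py;python3 look.py w16
```

```text
t: 31.35
eef_pos: [0.5942, -0.2298, 0.1204]
orientation: [-0.386, 0.761, 0.464, -0.239]
contact_force: [0.2, 0.2, 1.3]
finger_gap: 0.0524
t: 31.48
eef_pos: [0.5948, -0.2281, 0.1192]
orientation: [-0.388, 0.76, 0.465, -0.238]
contact_force: [-0.3, 1.6, 0.5]
finger_gap: 0.0518
stand x,y -0.0465 0.0002 z 0.1192 tilt 35.9 
 [[ 0.454  0.522 -0.722  0.595]
 [ 0.891 -0.267  0.367 -0.228]
 [-0.002 -0.81  -0.586  0.119]
 [ 0.     0.     0.     1.   ]] [ 1.34  0.2  -1.19  2.15  0.89  0.44  0.59]
[[ 0.4542  0.5216 -0.7223  0.5948]
 [ 0.8909 -0.2674  0.3672 -0.2281]
 [-0.0016 -0.8102 -0.5861  0.1192]
 [ 0.      0.      0.      1.    ]] [ 1.34  0.2  -1.19  2.15  0.88  0.44  0.59]
```

View pics/w16.png

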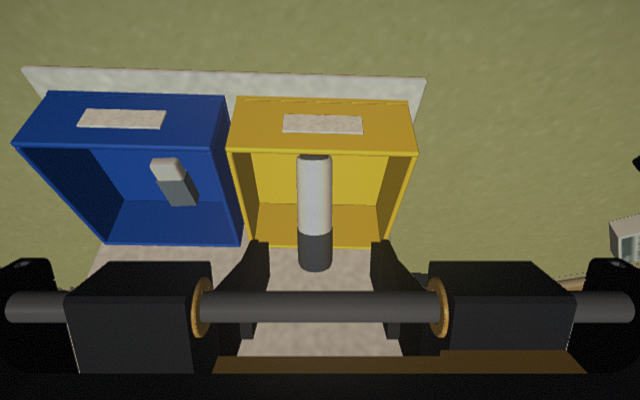

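```bash

python3 -m jog '[{"slide":[-0.1,0.6,-0.7],"twist":[0,0,0]},{"slide":[0,0.6,-0.6],"twist":[0,0,0]},{"slide":[0,0.7,0.3],"twist":[0,0,0]},{"slide":[0,0,0],"twist":[0,0,0]}]'
python3 rel.py
```

```text
t: 32.02
eef_pos: [0.6422, -0.2566, 0.0904]
orientation: [-0.387, 0.76, 0.464, -0.24]
contact_force: [0.9, 0.7, 0.1]
finger_gap: 0.0524
stand x,y 0.0087 -0.0027 z 0.0904 tilt 35.8 
 [[ 0.454  0.519 -0.724  0.642]
 [ 0.891 -0.27   0.365 -0.257]
 [-0.006 -0.811 -0.585  0.09 ]
 [ 0.     0.     0.     1.   ]] [ 1.15  0.37 -1.01  2.05  1.12  0.49  0.44]
```

```bash

python3 -m jog '[{"slide":[0,0.7,0.5],"twist":[0,0,0]},{"slide":[0,0.5,0.4],"twist":[0,0,0]},{"slide":[0,0,0],"twist":[0,0,0]}]'
python3 rel.py
python3 -m jog '[{"slide":[0,0,0],"twist":[0,0,0]},{"slide":[0,0,0],"twist":[0,0,0]},{"slide":[0,0,0],"twist":[0,0,0]},{"slide":[0,0,0],"twist":[0,0,0]},{"slide":[0,0,0],"twist":[0,0,0]}]' 1 15
```

```text
t: 32.4
eef_pos: [0.6415, -0.257, 0.0463]
orientation: [-0.386, 0.76, 0.464, -0.24]
contact_force: [-0.0, 0.3, 0.5]
finger_gap: 0.0521
stand x,y 0.0082 -0.0034 z 0.0463 tilt 35.9 
 [[ 0.454  0.52  -0.724  0.641]
 [ 0.891 -0.271  0.365 -0.257]
 [-0.007 -0.81  -0.586  0.046]
 [ 0.     0.     0.     1.   ]] [ 1.04  0.43 -0.9   2.08  1.32  0.45  0.25]
t: 33.02
eef_pos: [0.6426, -0.258, 0.0466]
orientation: [-0.386, 0.761, 0.464, -0.24]
contact_force: [-2.8, 1.2, 6.1]
finger_gap: 0.0284
```

```bash

python3 -m jog '[{"slide":[0,-0.2,0],"twist":[0,0,0]},{"slide":[0,-0.2,0.3],"twist":[0,0,0]},{"slide":[0,0,0.1],"twist":[0.6,0,0]},{"slide":[0,0,0],"twist":[0,0,0]}]'
python3 rel.py;python3 look.py w17
```

```text
t: 33.52
eef_pos: [0.6274, -0.2501, 0.049]
orientation: [-0.406, 0.75, 0.457, -0.251]
contact_force: [1.1, 0.9, 0.1]
finger_gap: 0.0281
stand x,y -0.0074 -0.004 z 0.049 tilt 33.0 
 [[ 0.456  0.482 -0.748  0.627]
 [ 0.89  -0.252  0.38  -0.25 ]
 [-0.006 -0.839 -0.544  0.049]
 [ 0.     0.     0.     1.   ]] [ 1.09  0.42 -0.96  2.07  1.17  0.49  0.39]
[[ 0.4556  0.482  -0.7484  0.6274]
 [ 0.8902 -0.2522  0.3795 -0.2501]
 [-0.0058 -0.8391 -0.544   0.049 ]
 [ 0.      0.      0.      1.    ]] [ 1.09  0.42 -0.96  2.08  1.17  0.49  0.39]
```

View pics/w17.png

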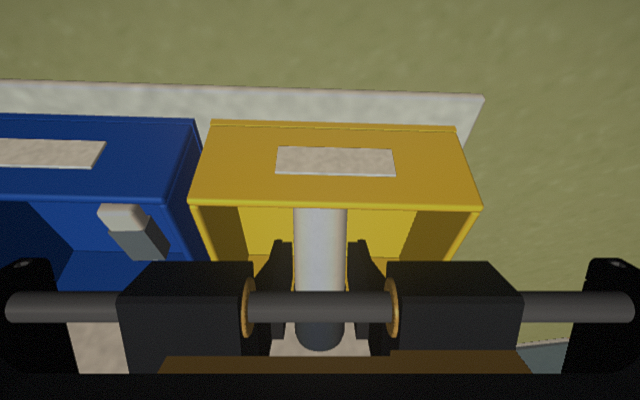

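```bash

python3 -m jog '[{"slide":[0,0,0],"twist":[0,0,0]},{"slide":[0,0,0],"twist":[0,0,0]},{"slide":[0,0,0],"twist":[0,0,0]},{"slide":[0,0,0],"twist":[0,0,0]},{"slide":[0,0,0],"twist":[0,0,0]}]' 0.4
python3 -m jog '[{"slide":[0,-0.9,-0.4],"twist":[0,0,0]},{"slide":[0,-0.9,-0.4],"twist":[0,0,0]},{"slide":[0,-0.9,-0.3],"twist":[0,0,0]},{"slide":[0,-0.6,0.7],"twist":[0,0,0]},{"slide":[0,0,0],"twist":[0,0,0]}]'
python3 rel.py;python3 look.py w18
```

```text
t: 34.2
eef_pos: [0.6274, -0.2501, 0.0488]
orientation: [-0.406, 0.75, 0.457, -0.252]
contact_force: [0.2, 0.6, 0.0]
finger_gap: 0.0521
t: 34.83
eef_pos: [0.5875, -0.2299, 0.1385]
orientation: [-0.405, 0.751, 0.457, -0.253]
contact_force: [0.7, -0.7, -0.6]
finger_gap: 0.0523
stand x,y -0.0521 -0.0048 z 0.1385 tilt 32.9 
 [[ 0.455  0.481 -0.749  0.588]
 [ 0.89  -0.254  0.378 -0.23 ]
 [-0.009 -0.839 -0.544  0.138]
 [ 0.     0.     0.     1.   ]] [ 1.42  0.18 -1.26  2.1   0.67  0.51  0.81]
[[ 0.4555  0.4806 -0.7494  0.5875]
 [ 0.8902 -0.2544  0.3779 -0.2299]
 [-0.0091 -0.8392 -0.5437  0.1385]
 [ 0.      0.      0.      1.    ]] [ 1.42  0.18 -1.25  2.1   0.68  0.51  0.8 ]
```

View pics/w18.png

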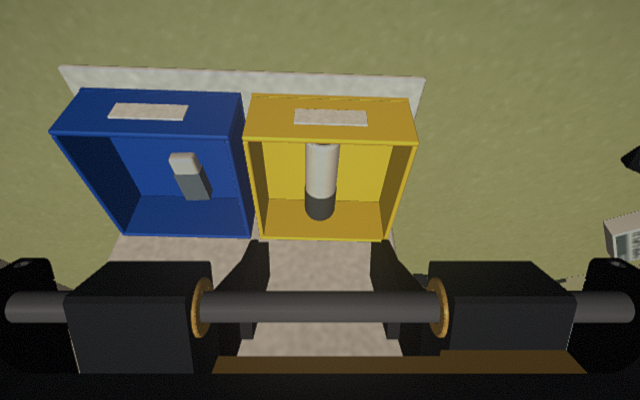

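The glue stick now lies flat inside the yellow tray, cap end at (320,215), inside the back rim. I move the arm clear and check from the fixed cameras.

```bash

python3 -m jog '[{"slide":[0,-0.6,0.7],"twist":[0,0,0]},{"slide":[0,-0.6,0.7],"twist":[0,0,0]},{"slide":[0,-0.6,0.7],"twist":[0,0,0]},{"slide":[1,-0.4,0.5],"twist":[0,0,0]},{"slide":[1,0,0],"twist":[1,0,0]}]'
python3 -m jog '[{"slide":[1,0,0],"twist":[1,0,0]},{"slide":[1,0,0],"twist":[1,0,0]},{"slide":[1,0,0],"twist":[1,0,0]},{"slide":[1,0,0],"twist":[1,0,0]},{"slide":[1,0,0],"twist":[0,0,0]}]'
python3 -m jog '[{"slide":[1,0,0],"twist":[0,0,0]},{"slide":[1,0,0],"twist":[0,0,0]},{"slide":[1,0,0],"twist":[0,0,0]},{"slide":[0,0,0],"twist":[0,0,0]}]'
python3 - <<'E'
from h import *
print(np.round(state()['eef_pos'],3),state()['t'],np.round(state()['joint_pos'],2))
im=get_image("scene")[:,:,::-1];cv2.imwrite("pics/s19.png",im);cv2.imwrite("pics/s19c.png",cv2.resize(im[80:170,310:430],None,fx=6,fy=6,interpolation=cv2.INTER_CUBIC))
im=get_image("side")[:,:,::-1];cv2.imwrite("pics/d19.png",im)
E
```

```text
t: 35.5
eef_pos: [0.5296, -0.1313, 0.1473]
orientation: [-0.44, 0.73, 0.444, -0.277]
contact_force: [0.6, 0.9, -0.4]
finger_gap: 0.0521
t: 36.12
eef_pos: [0.5967, -0.0028, 0.1455]
orientation: [-0.559, 0.644, 0.394, -0.344]
contact_force: [-0.0, 0.6, 0.1]
finger_gap: 0.0522
t: 36.62
eef_pos: [0.6359, 0.0805, 0.1458]
orientation: [-0.557, 0.643, 0.396, -0.345]
contact_force: [0.5, -0.7, -1.3]
finger_gap: 0.0519
[0.636 0.081 0.146] 36.625 [ 0.6   0.52 -1.11  1.65  0.62  1.21  0.45]
```

View pics/s19.png

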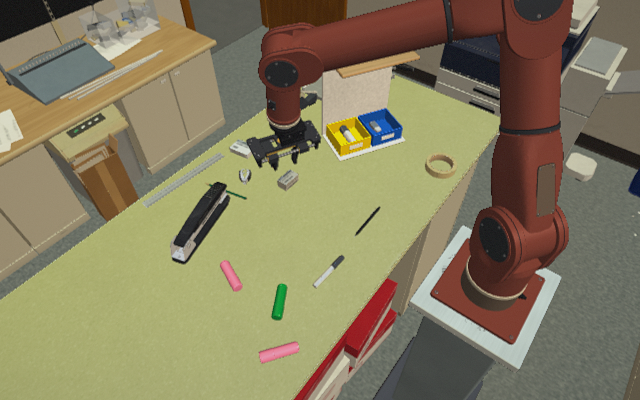

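View pics/s19c.png

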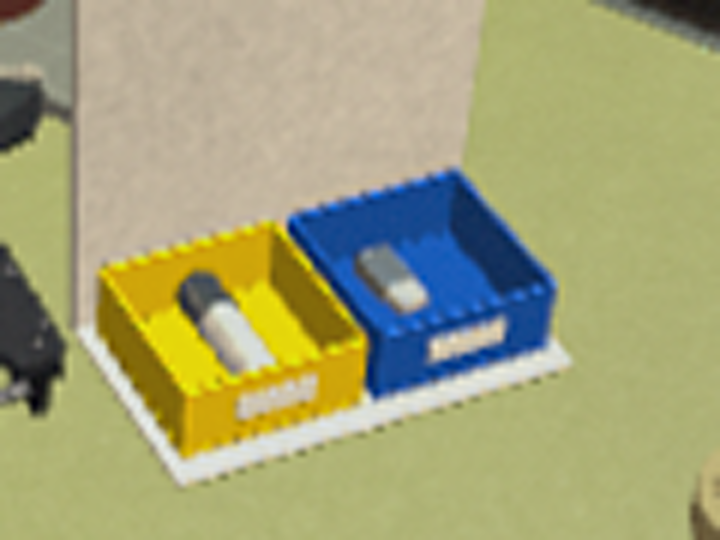

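View pics/d19.png

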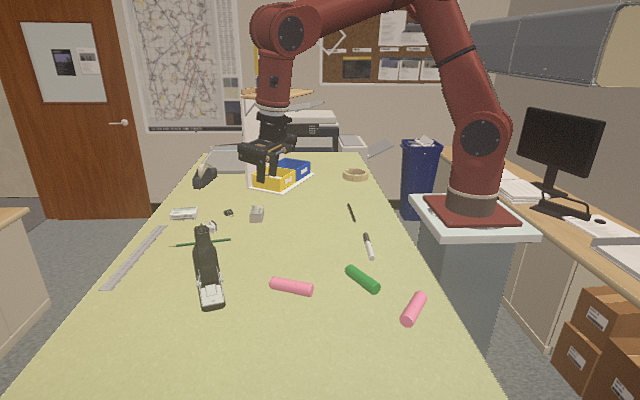

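Both lie inside their trays. The staple box (288,180), pen (368,221) and marker (329,271) are at their starting pixels. One numeric check before handing in.

```bash
python3 - <<'E'
from h import *
d=np.array([.883,-.469,0]);l=np.array([.469,.883,0]);Y=np.array([.6358,-.2501,.006]);B=np.array([.5776,-.3595,.006])
T=np.load("pics/T.npy")
def tri(a,b):
    o1,v1=a;o2,v2=b;s=np.linalg.lstsq(np.stack([v1,-v2],1),o2-o1,rcond=None)[0];p,q=o1+v1*s[0],o2+v2*s[1];return (p+q)/2,np.linalg.norm(p-q)
for nm,C,a,b in [("eraser mid",B,(375.3,126.3),(190,176)),("cap joint",Y,(310+217/6,80+310/6),(321,192))]:
    p,e=tri(ray("scene",*a),ray("wrist",*b,T));v=p-C;print(nm,(v@d).round(3),(v@l).round(3),v[2].round(3),"err",e.round(4))
a=cv2.imread("pics/scene0.png").astype(int);b=cv2.imread("pics/s19.png").astype(int)
for n,(u0,v0,u1,v1) in dict(box=(272,170,305,192),pen=(350,202,385,240),marker=(308,250,350,292)).items(): print(n,np.abs(a-b)[v0:v1,u0:u1].mean().round(2))
s=state();print(s['t'],np.round(s['contact_force'],1))
E
```

```text
eraser mid 0.018 0.003 0.011 err 0.001
cap joint 0.021 -0.004 0.025 err 0.0008
box 8.29
pen 8.25
marker 8.59
36.725 [-0.4 -0.1  0.3]
```

```bash
python3 -c "
from rig import *
print(close_job())"
```

```text
the job is handed in; nothing more can be done
None
```

I put the eraser in the blue tray and the glue stick in the yellow one, reaching in under the shelf from the front each time. I handed the job in at about 36.7 s of the 72 s allowed; it reports no verdict.

- **Mended on the way:** the glue stick first came to rest leaning on the yellow tray's back rim. I regrasped it and pulled it about 16 mm toward the front, and it dropped flat.
- **Eraser:** the last two-view check put its centre about 18 mm behind and 3 mm to the left of the blue tray's centre. The seen surface was about 11 mm above the tray's underside.
- **Glue stick:** the joint between cap and barrel measured 25 mm above the yellow tray's underside, and all of it is inside the walls in the pictures. I did not measure its centre itself in the last check.
- **Things to leave alone:** the staple box, pen and marker sit at the same pixels as at the start, with only an even brightness change in the pictures.
- **Forces:** the highest reading I saw was about 7 N at the wrist, while regripping the glue stick in the tray. It was read only at the end of each move, and I saw no sign of touching the stand. At the end the gripper was clear of everything and read about zero.
- **Checks that disagreed:** an earlier wrist-only measurement made the eraser look 63 mm long when taken as lying on the tray floor. That suggests it was tilted at the time.

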